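Load the missing cell and lift the battery pack off its dock

TASK

Slide the loose green battery cell, bottom end down as it stands, fully home into the empty socket of the grey battery pack while the pack stays on its dock, and let go of the cell. Then take the pack by its orange handle, lift it about 10 cm clear of the dock and hold it there level and still for two seconds so that its underside can be checked; finish while still holding it up. Leave the red spent cell and everything else on the bench where it is.

Things in the scene. Friction and masses are not known exactly. Their poses are not given: they have to be found in the camera images.
- cell_mid (a point): centre (half-way up) of the loose green cell, a smooth cylinder 32 mm in diameter and 70 mm tall, about 140 g, standing upright on the bench; this point is 35 mm above its underside; z along its axis, up. To keep the fingertips above the pack while inserting, hold it in its upper third (from about 15 to 30 mm above this point).
- cell: the same green cell; origin at the centre of its underside, z up
- pack: grey plastic battery pack, a block 60 x 166 x 36 mm (x, y, z) with two round sockets in its top at y = +58 mm and y = -58 mm, about 0.34 kg; loose, standing on the dock at any yaw. The +y socket already holds a fixed green cell, whose top stands 76 mm above the pack's underside; the -y socket is empty. Origin at the centre of its underside, z up.
- socket_floor (a point): centre of the inner floor of the empty socket, 6 mm above the pack's underside; the socket is a round blind hole 35 mm in diameter (1.5 mm play all round the cell), 30 mm deep to the pack's top face, with a 3 mm bevelled mouth; axes as the pack's, z up out of the socket
- socket_mid (a point): where the centre of the cell must come to lie: 35 mm above the floor of the empty socket, on its axis; axes as the pack's. The seated cell stands 40 mm proud of the pack's top.
- handle_grip (a point): centre of the orange handle's grip bar, a bar 60 mm long along the pack's x, 14 mm wide (y) and 14 mm tall, 105 mm above the pack's underside, over the middle of the pack; it sits on an 8 mm thick upright web. Grip it across its 14 mm width (along the pack's y); axes as the pack's
- handle: the orange handle, rigid on the pack; origin and axes as pack
- dock: flat black charging dock fixed to the bench, 84 x 194 x 15 mm, with 6 mm high end stops just beyond the pack's ends; origin at the centre of its underside on the bench, its top 15 mm higher; the pack stands on it with their axes alike
- spent: red spent cell of the same size as the green one, standing upright; not to be used; origin at the centre of its underside
- spool: blue solder spool, 60 mm in diameter, 40 mm tall, lying flat; origin at the centre of its underside
- can: large food can, 86 mm in diameter, 112 mm tall; origin at the centre of its underside
- tape: black roll of tape lying flat, 100 mm in diameter, 48 mm tall; origin at the centre of its underside
- drive: hard drive lying flat, 102 x 147 x 26 mm; origin at the centre of its underside
- multitool: folded blue multi-tool lying flat, 26 x 100 x 18 mm; origin at the centre of its underside
Things that resemble listed ones, but are neither listed nor needed, are in the scene too. Several things look just like the cell: the one meant starts farthest to the robot's right.

How it is judged:
By the outcome, as a careful person would: the job done as asked, in the order asked, and still so for the second after the job is handed in, while the arm keeps its last pose, push and grip.
It also fails if it takes over 59 s, if anything falls off the work surface, if the arm or the gripper's body presses on something with over 40 N, if the wrist force passes 120 N, or if a joint passes its speed limit or range.

ROBOT

A 6-joint arm with a two-finger parallel gripper is mounted at the origin on the work surface. World frame = base frame: x ahead of the robot, y to its left, z up, the work surface at z = 0. Lengths are in m, angles in rad, forces in N, time in s.
With the tool pointing down it reaches from about 0.3 to 0.85 m from the base axis. Payload 5.4 kg.
Tool frame: the origin (TCP) lies at the very end of the fingers, on their centre line; the grasp point (between the pads) lies pinch_z behind it (pinch_z is the distance from the TCP to the grasp point, in m); z points along the fingers, y is the direction in which the jaws open and shut (so a half turn about z gives the same grasp; the last joint's range is limited). The gripper opens to 85 mm and grips with 20 to 120 N. Pads are 22 mm wide; open, the fingers measure 114 mm over their backs; the gripper's body (76 mm by 85 mm) begins 54 mm behind the grasp point. The pads swing forward as they close: fully open they stand 13 mm farther back than shut.
Start: joints at [-1.543, 0.158, 1.597, -0, 1.386, -0.21], TCP at [0.135, -0.559, 0.231] pointing down, gripper open.
Joint ranges: [-2.91, 2.91], [-0.94, 2.29], [0.18, 2.7], [-1.29, 4.43], [0.17, 2.64], [-3, 3]. Speed limits (rad/s): [2.57, 2.57, 3.14, 3.14, 3.14, 3.14].

INTERFACE

Orientations are given as a unit quaternion [w, x, y, z].
In Python, from bench import read_state, camera, close_job, pinch_z gives the robot as it stands.
- The arm moves only by the tool jog_arm, never from a script. Its argument "steps" is a list of rows, each a list of 3 entries, a list of its own where there are three numbers: the shift along the tool's x, y, z in units of 60 mm (1.0 is 60 mm), then the turn about the tool's z in rad, then the opening in per cent of the stroke, from 0 (shut) to 100 (fully open). In form: [[[tx, ty, tz], turn, hand], ...]. A call has 1 to 10 rows; each row shifts and turns the commanded pose from where the row before left it, along the tool's axes as they then stand; what a row does not reach is not made up. A row lasts 1/8 s, in which the tool goes at most 62.5 mm and 10.7 degrees, less where a joint would pass 70% of its speed; a pose out of reach is approached as far as the arm can. A call is refused whole if a number of a shift passes 1 or a number of a turn 0.188, either way. A call with a gripper value outside its range is refused whole. The fingers move at their own pace and stop on an object; "newtons" is the grip in N (left out, the last holds). Time passes only in rows, so rows that do not move let the fingers close. It gives the time, the measured TCP pose, the force and the opening at its end, in the units of the state.
- read_state(): the state, without advancing time (a new reading comes with each control period).
- camera(name): name is "scene" or "top"; returns a dict with "img" (480x640x3 uint8, red, green, blue), "fx", "fy", "cx", "cy" (pixels), "D" ([k1, k2, p1, p2, k3] as OpenCV has them; the pictures are not rectified), "eye" and "rotation" of the camera in the world. Camera axes: x right, y up, looking along -z (the intrinsics and any distortion apply to the point x, -y, -z); pixel columns grow to the right and rows downward; lengths in m; the calibration is good to about 2 mm. A picture is of the moment at which its call begins. There is no depth.
- close_job(): hands the job in, once; it reports no verdict.
The state is a dict: "time_s": time; "joints": joint angles; "qvel": joint speeds; "tau": joint torques, N m; "tool_pos": TCP position; "eef_rot": TCP orientation; "force": force on the tool from outside, world axes, zero at the start; "moment": the same for the moment, N m; "width": finger opening in m.
Only numpy, scipy, OpenCV 4.12 (cv2) and the standard library are available. Lean on these libraries where they do the work, as an engineer would, in place of code of your own. Each camera call takes 0.05 s, during which the arm holds its last target. There are 200 camera calls.

## Working session

There is one attempt and no reset: what is moved stays moved. The work goes in short steps, Python scripts to look and compute and a tool call to move; the robot and the scene stay as the last step left them, time stands still between calls to the robot, and variables do not carry over. Pictures are saved under pics/ and viewed, about 8 in all and at most 12, crops included, and the job is handed in when it is done.

Besides the shell and the picture viewer there is one more tool, called after "Emit:" by a JSON object that holds its "fn" and its "kwargs". jog_arm: Moves the arm, as the interface text tells. Its arguments: {"type":"object","properties":{"steps":{"type":"array"},"newtons":{"type":"number"}},"required":["steps"]}

```bash
mkdir -p pics; ls
python3 - <<'E'
from bench import *
import cv2
print(pinch_z, read_state())
for n in("scene","top"):
    c=camera(n); cv2.imwrite(f"pics/{n}0.png",c["img"][:,:,::-1]); print({k:v for k,v in c.items() if k!="img"})
E
```

```text
pics
0.0187 {'time_s': 0.0, 'joints': array([-1.54312789e+00,  1.59076446e-01,  1.59825906e+00,  1.03444061e-05,
        1.38619409e+00, -2.10118959e-01]), 'qvel': array([ 0.00094595, -0.00111212,  0.00075027, -0.00042249,  0.00025636,
       -0.00070377]), 'tau': array([-2.07805650e-03, -3.95999479e+01, -3.31431770e+01, -2.69023813e-04,
        8.49194272e-03, -1.05431661e-05]), 'tool_pos': array([ 0.13539757, -0.55820337,  0.23028808]), 'eef_rot': array([-9.63977463e-04,  9.92940114e-01,  1.18612783e-01,  9.32884847e-05]), 'force': array([-0.04570356, -0.69719144, -0.72338023]), 'moment': array([ 0.00242681, -0.02186507, -0.00188143]), 'width': 0.08520998982514841}
{'fx': 512.1842487269137, 'fy': 512.1842487269137, 'cx': 317.74802841327784, 'cy': 235.79818456129217, 'D': array([0.00663609, 0.        , 0.        , 0.        , 0.        ]), 'eye': array([ 1.35931305, -0.52321814,  0.85635428]), 'rotation': array([0.80629718, 0.38298316, 0.20452096, 0.40172121])}
{'fx': 464.0179634643256, 'fy': 464.0179634643256, 'cx': 314.17771565490773, 'cy': 240.62274093084358, 'D': array([-0.055872,  0.      ,  0.      ,  0.      ,  0.      ]), 'eye': array([0.37038418, 0.03594557, 0.96945496]), 'rotation': array([ 0.71715453,  0.08070521, -0.07724283, -0.68790232])}
```

View pics/scene0.png

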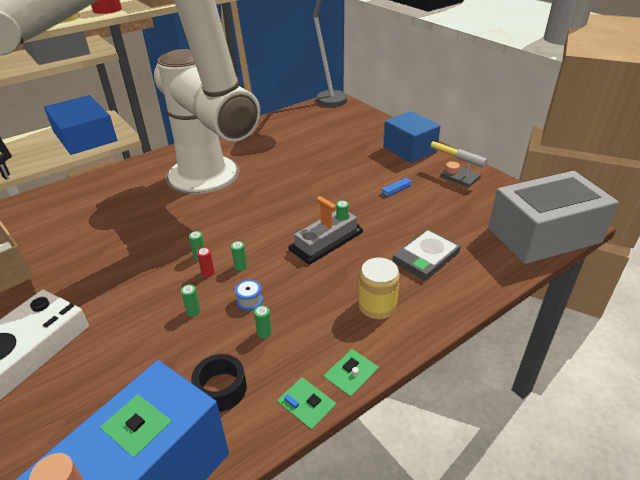

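View pics/top0.png

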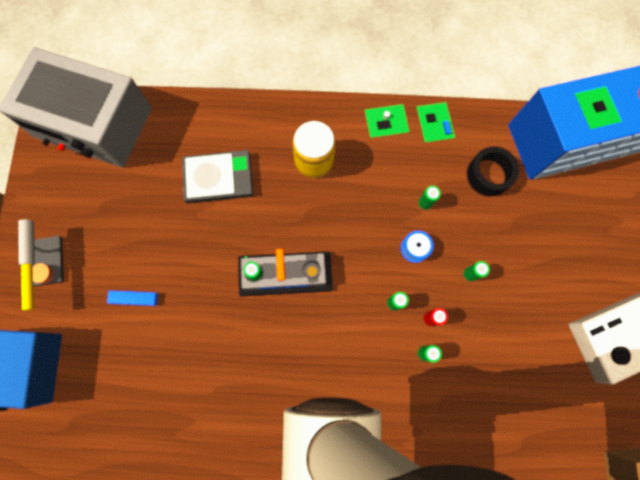

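The scene view shows the arm, four green cells and one red; the meant cell is at about (190,300). In the top view it is at about (481,270), farthest right. The pack is at about (284,271), with its fixed cell at (253,270) and empty socket at (312,270). Next I'll make a model overlay on zoomed crops.

```bash
cat > h.py <<'E'
import numpy as np, cv2
from scipy.spatial.transform import Rotation as R
from bench import *
def RR(q): return R.from_quat([q[1],q[2],q[3],q[0]]).as_matrix()
def K(c): return np.array([[c["fx"],0,c["cx"]],[0,c["fy"],c["cy"]],[0,0,1]])
F=np.diag([1,-1,-1.])
def proj(c,P):
    A=F@RR(c["rotation"]).T
    return cv2.projectPoints(np.atleast_2d(P).astype(float),cv2.Rodrigues(A)[0],-A@c["eye"],K(c),c["D"])[0][:,0]
def ray(c,uv,z):
    p=cv2.undistortPoints(np.array([[uv]],float),K(c),c["D"])[0,0]
    d=RR(c["rotation"])@F@np.array([p[0],p[1],1]); e=c["eye"]
    return e+d*(z-e[2])/d[2]
def ring(p,r,z): 
    t=np.linspace(0,2*np.pi,48); return np.c_[p[0]+r*np.cos(t),p[1]+r*np.sin(t),0*t+z]
def box(p,yaw,cx,cy,lx,ly,z):
    a=np.array([[1,1],[1,-1],[-1,-1],[-1,1],[1,1]])*[lx/2,ly/2]+[cx,cy]
    c,s=np.cos(yaw),np.sin(yaw); return np.c_[a@np.array([[c,s],[-s,c]])+p[:2],np.full(5,z)]
def pt(p,yaw,y): return np.array(p[:2])+y*np.array([-np.sin(yaw),np.cos(yaw)])
def crop(c,ctr,curves,s=5,w=80,h=60):
    u,v=int(ctr[0])-w//2,int(ctr[1])-h//2
    im=cv2.resize(c["img"][v:v+h,u:u+w,::-1],None,fx=s,fy=s,interpolation=cv2.INTER_CUBIC)
    for q,col in curves:
        uv=((proj(c,q)-[u,v]+.5)*s).astype(np.int32); cv2.polylines(im,[uv],False,col,1,cv2.LINE_AA)
    return im,(u,v)
def packcurves(p,yaw,dz=.015):
    return [(box(p,yaw,0,0,.06,.166,dz),(255,255,0)),(box(p,yaw,0,0,.06,.166,dz+.036),(255,0,255)),
      (ring(pt(p,yaw,.058),.016,dz+.076),(0,255,255)),(ring(pt(p,yaw,-.058),.0205,dz+.036),(0,255,255)),
      (box(p,yaw,0,0,.06,.014,dz+.112),(0,0,255))]
def cellcurves(p,z=0): return [(ring(p,.016,z),(255,255,0)),(ring(p,.016,z+.07),(0,255,255))]
E
python3 - <<'E'
from h import *
S,T=camera("scene"),camera("top")
cell=ray(T,(482,269),.07); a=ray(T,(253,269.5),.091); b=ray(T,(312,270),.051)
p=(a+b)/2; d=a-b; yaw=np.arctan2(-d[0],d[1]); print(cell,a,b,p,yaw,np.hypot(*d[:2]))
rows=[]
for c in(S,T):
    l,o1=crop(c,proj(c,[*cell[:2],.035])[0],cellcurves(cell)); r,o2=crop(c,proj(c,[*p[:2],.06])[0],packcurves(p,yaw),4,100,75)
    print(o1,o2); rows.append(np.hstack([l,r]))
cv2.imwrite("pics/ov1.png",np.vstack(rows))
for c,ctr in((S,(190,300)),(T,(481,270))): pass
E
```

```text
[ 0.53135958 -0.28893105  0.07      ] [0.5086387  0.15929037 0.091     ] [0.51889926 0.04672379 0.051     ] [0.51376898 0.10300708 0.071     ] 0.09089984173690474 0.11303325097346449
(150, 270) (275, 185)
(436, 241) (233, 233)
```

View pics/ov1.png

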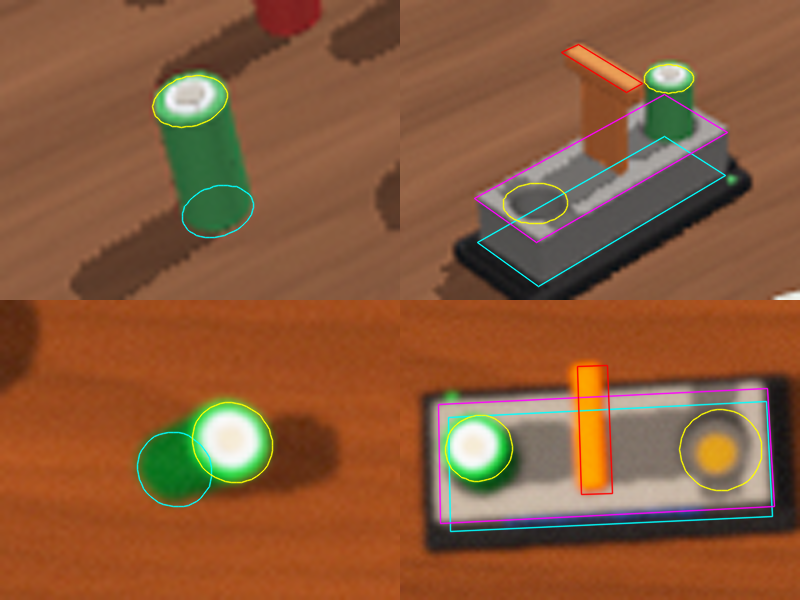

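The overlay fits within about 1 px (about 2 mm). The pack handle sits about 1 px left of the model in the top view. The cell is at about (0.531,-0.289), and the pack's yaw is about 0.085. I'll move above the cell and turn the jaws along the pack's x.

Emit:
{"fn": "jog_arm", "kwargs": {"steps": [[[0.83,-0.311,0],0,100],[[0.83,-0.311,0],0,100],[[0.83,-0.311,0],0,100],[[0.83,-0.311,0],0,100],[[0.83,-0.311,0],0,100],[[0.83,-0.311,0],0,100],[[0.83,-0.311,0],0,100],[[0.83,-0.311,0],0,100],[[0.83,-0.311,0],0,100],[[0,0,0],-0.177,100]]}}

```text
time_s: 1.45
tool_pos: [0.5338, -0.2873, 0.2308]
eef_rot: [-0.0, 0.978, 0.21, 0.0]
force: [-1.0, -1.3, -0.6]
width: 0.0854
```

Emit:
{"fn": "jog_arm", "kwargs": {"steps": [[[0,0,0],-0.177,100],[[0,0,0],-0.177,100],[[0,0,0],-0.177,100],[[0,0,0],-0.177,100],[[0,0,0],-0.177,100],[[0,0,0],-0.177,100],[[0,0,0],-0.177,100],[[0,0,0],0,100],[[0,0,0],0,100]]}}

```text
time_s: 2.58
tool_pos: [0.5314, -0.29, 0.2311]
eef_rot: [-0.0, 0.678, 0.735, -0.0]
force: [0.2, -0.1, -0.2]
width: 0.0856
```

```bash
cat >> h.py <<'E'
def st():
    s=read_state(); M=RR(s["eef_rot"]); a=np.arctan2(M[1,0],M[0,0])
    print("t %.2f"%s["time_s"],"tcp",s["tool_pos"].round(4),"alpha %.3f"%a,"zax",M[:,2].round(4),"F",s["force"].round(1),"w %.4f"%s["width"]); return s,M,a
def go(target,alpha=None):
    s,M,a=st(); print("shift units",(M.T@(np.array(target)-s["tool_pos"])/.06).round(3), "turn", None if alpha is None else round(a-alpha,3))
E
python3 -c "
from h import *
go([.531,-.289,.042],1.65)
c=camera('top');cv2.imwrite('pics/t1.png',c['img'][:,:,::-1])"
```

```text
t 2.58 tcp [ 0.5314 -0.29    0.2311] alpha 1.651 zax [-2.e-04  2.e-04 -1.e+00] F [ 0.2 -0.1 -0.2] w 0.0856
shift units [ 0.016 -0.004  3.152] turn 0.001
```

Emit:
{"fn": "jog_arm", "kwargs": {"steps": [[[0.016,0,0.5],0,100],[[0,0,0.5],0,100],[[0,0,0.5],0,100],[[0,0,0.5],0,100],[[0,0,0.4],0,100],[[0,0,0.3],0,100],[[0,0,0.25],0,100],[[0,0,0.2],0,100],[[0,0,0],0,100],[[0,0,0],0,100]]}}

```text
time_s: 3.88
tool_pos: [0.5319, -0.2895, 0.0431]
eef_rot: [0.001, 0.677, 0.736, 0.0]
force: [0.3, -0.4, 0.3]
width: 0.0852
```

Emit:
{"fn": "jog_arm", "kwargs": {"newtons": 45, "steps": [[[0,0,0],0,60],[[0,0,0],0,50],[[0,0,0],0,40],[[0,0,0],0,30],[[0,0,0],0,20],[[0,0,0],0,20],[[0,0,0],0,20],[[0,0,0],0,20]]}}

```text
time_s: 4.88
tool_pos: [0.5317, -0.2893, 0.0427]
eef_rot: [0.0, 0.677, 0.736, 0.0]
force: [0.8, -0.2, 4.4]
width: 0.0307
```

Run:
```python
from h import *
s,M,a=st(); p=s["tool_pos"]
rows=[]
for n in("scene","top"):
    c=camera(n); l,o=crop(c,proj(c,[*p[:2],.06])[0],cellcurves(p),5,80,60); rows.append(l); print(o)
cv2.imwrite("pics/g1.png",np.hstack(rows))
```

```text
t 4.88 tcp [ 0.5317 -0.2893  0.0427] alpha 1.654 zax [ 7.e-04 -5.e-04 -1.e+00] F [ 0.8 -0.2  4.4] w 0.0307
(148, 263)
(440, 239)
```

View pics/g1.png

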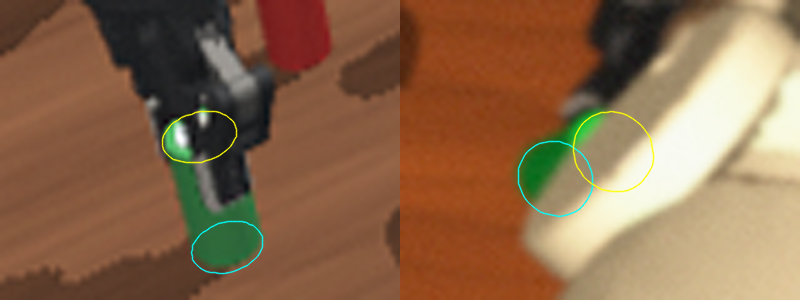

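The cell is gripped (width 31 mm) and agrees with the overlay to within 1 px in the scene view (bottom at about (193,312)). I'll lift it, and refine the pack pose from colour blobs in the saved pictures.

Emit:
{"fn": "jog_arm", "kwargs": {"steps": [[[0,0,-0.1],0,20],[[0,0,-0.3],0,20],[[0,0,-0.5],0,20],[[0,0,-0.5],0,20],[[0,0,-0.4],0,20],[[0,0,-0.2],0,20],[[0,0,0],0,20]]}}

```text
time_s: 5.85
tool_pos: [0.5317, -0.2893, 0.1633]
eef_rot: [0.001, 0.677, 0.736, 0.0]
force: [0.0, 0.3, -1.8]
width: 0.0306
```

```bash
cat > m.py <<'E'
from h import *
from scipy.optimize import least_squares
C={n:camera(n) for n in("scene","top")}
T=C["top"]; im=cv2.imread("pics/top0.png"); hsv=cv2.cvtColor(im,cv2.COLOR_BGR2HSV)
roi=np.zeros(im.shape[:2],bool); roi[240:298,236:334]=1
def blobs(m):
    n,_,s,c=cv2.connectedComponentsWithStats((m&roi).astype(np.uint8)); return [(s[i],c[i].round(2)) for i in range(1,n) if s[i,4]>15]
H,S,V=hsv[...,0],hsv[...,1],hsv[...,2]
for nm,m in (("orange",(H<25)&(S>110)&(V>140)),("green",(H>40)&(H<85)&(S>60)&(V>60)),("white",(V>225)&(S<60))):
    for s,c in blobs(m): print(nm,s.tolist(),c)
E
python3 m.py
```

```text
orange [236, 240, 98, 58, 1609] [279.08 251.  ]
orange [307, 266, 11, 11, 94] [311.63 270.91]
orange [243, 291, 91, 7, 293] [301.3  295.45]
green [242, 261, 21, 21, 223] [252.76 271.43]
white [246, 264, 11, 11, 100] [250.95 268.89]
```

```bash
cat >> m.py <<'E'
print('---')
roi[:]=0; roi[255:285,465:498]=1
for nm,m in (("green",(H>40)&(H<85)&(S>60)&(V>60)),("white",(V>225)&(S<60)),("white2",(V>180)&(S<120))):
    for s,c in blobs(m): print(nm,s.tolist(),c)
roi[:]=0; roi[255:290,238:268]=1
for nm,m in (("white2",(V>180)&(S<120)&True),):
    for s,c in blobs(m): print("fixed",nm,s.tolist(),c)
roi[:]=0; roi[245:285,270:292]=1
for s,c in blobs((S>150)&(V>190)&(H>8)&(H<25)): print("handle",s.tolist(),c)
print("loose expected",proj(T,[.5317,-.2893,.07]))
print("fixed",ray(T,(251,268.9),.091),"disc",ray(T,(311.63,270.9),.021),ray(T,(311.63,270.9),.024))
c=C["top"]; print(im[270,240:266].tolist())
E
python3 m.py|sed -n '/---/,$p'
```

```text
---
green [465, 261, 25, 20, 266] [475.43 271.49]
white [477, 264, 11, 10, 90] [481.62 268.5 ]
white2 [476, 263, 12, 12, 118] [481.57 268.43]
fixed white2 [242, 258, 26, 30, 410] [252.85 271.66]
handle [275, 248, 10, 33, 266] [279.76 263.75]
loose expected [[482.17819145 268.83707148]]
fixed [0.50963672 0.16321095 0.091     ] disc [0.5218393  0.04775942 0.021     ] [0.52136024 0.04772205 0.024     ]
[[63, 69, 79], [105, 124, 127], [134, 178, 158], [123, 207, 134], [123, 229, 112], [188, 241, 169], [239, 249, 234], [246, 249, 247], [236, 244, 248], [223, 238, 247], [218, 238, 247], [212, 236, 246], [217, 237, 246], [223, 237, 244], [237, 242, 245], [243, 246, 241], [228, 243, 219], [150, 231, 135], [74, 208, 46], [45, 162, 19], [32, 100, 26], [44, 74, 48], [62, 81, 75], [78, 90, 98], [91, 102, 112], [101, 110, 123]]
```

Emit:
{"fn": "jog_arm", "kwargs": {"steps": [[[0.4,0.021,0],0,20],[[0.8,0.042,0],0,20],[[0.8,0.042,0],0,20],[[0.8,0.042,0],0,20],[[0.8,0.042,0],0,20],[[0.8,0.042,0],0,20],[[0.7,0.04,0],0,20],[[0.4,0.02,0],-0.022,20],[[0.108,0,0.3],0,20],[[0,0,0.3],0,20]]}}

```text
time_s: 7.3
tool_pos: [0.5198, 0.048, 0.1244]
eef_rot: [-0.001, 0.669, 0.743, -0.001]
force: [-0.4, -1.2, -1.9]
width: 0.0308
```

Emit:
{"fn": "jog_arm", "kwargs": {"steps": [[[0,0,0.15],0,20],[[0,0,0],0,20],[[0,0,0],0,20]]}}

```text
time_s: 7.68
tool_pos: [0.5212, 0.0471, 0.1177]
eef_rot: [0.0, 0.669, 0.743, 0.0]
force: [-0.7, 0.4, -1.3]
width: 0.0309
```

Run:
```python
from h import *
s,M,a=st(); t=s["tool_pos"]; p=[.5157,.1055]; yaw=.105; print(pt(p,yaw,-.058)); go([*pt(p,yaw,-.058),.118],yaw+np.pi/2)
cur=packcurves(p,yaw)+cellcurves(t,t[2]-.0427)
out=[]
for n in("scene","top"):
    c=camera(n); l,o=crop(c,proj(c,[*p[:2],.08])[0],cur,5 if n=="scene" else 4,100,75); out.append(cv2.resize(l,(500,375) if n=="scene" else (300,225)))
    if n=="scene": r,o=crop(c,proj(c,[*p[:2],.08])[0],[],3,100,75)
out.append
canvas=np.zeros((600,800,3),np.uint8); canvas[:375,:500]=out[0]; canvas[:225,500:]=out[1]; canvas[375:,:300]=r; cv2.imwrite("pics/ov2.png",canvas)
```

```text
t 7.67 tcp [0.5212 0.0471 0.1177] alpha 1.675 zax [ 8.e-04 -1.e-04 -1.e+00] F [-0.7  0.4 -1.3] w 0.0309
[0.52177882 0.04781943]
t 7.67 tcp [0.5212 0.0471 0.1177] alpha 1.675 zax [ 8.e-04 -1.e-04 -1.e+00] F [-0.7  0.4 -1.3] w 0.0309
shift units [ 0.011  0.01  -0.005] turn -0.001
```

View pics/ov2.png

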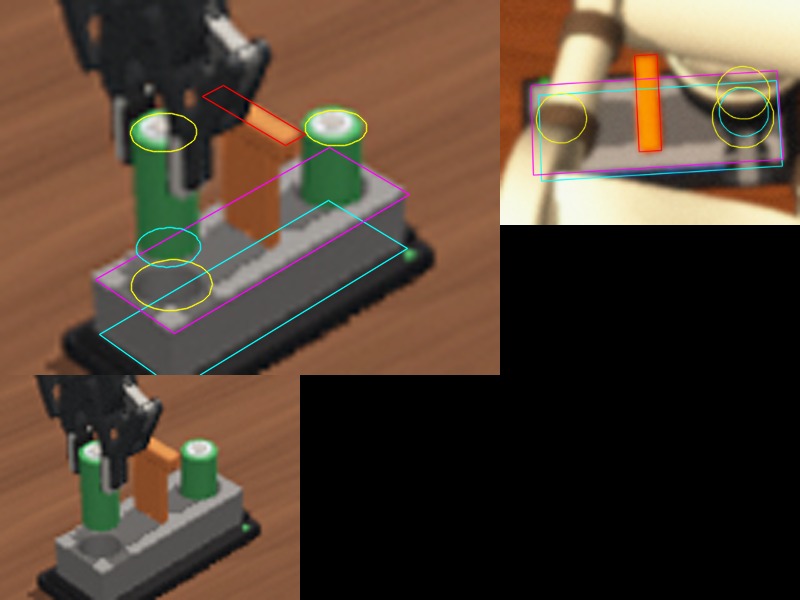

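The cell hangs over the socket, and model and image agree within about 1 px in both views (socket at tile (171,285)). I'll lower it in stages and watch the force.

Emit:
{"fn": "jog_arm", "kwargs": {"steps": [[[0.011,0.01,0.1],0,20],[[0,0,0.15],0,20],[[0,0,0.1],0,20],[[0,0,0.05],0,20],[[0,0,0.05],0,20],[[0,0,0.05],0,20],[[0,0,0],0,20]]}}

```text
time_s: 8.65
tool_pos: [0.5212, 0.0481, 0.0869]
eef_rot: [0.0, 0.669, 0.743, -0.0]
force: [0.0, -3.0, -1.1]
width: 0.0309
```

Emit:
{"fn": "jog_arm", "kwargs": {"steps": [[[-0.012,0,0.06],0,20],[[0,0,0.06],0,20],[[0,0,0.06],0,20],[[0,0,0.06],0,20],[[0,0,0],0,20]]}}

```text
time_s: 9.28
tool_pos: [0.521, 0.0478, 0.0724]
eef_rot: [-0.0, 0.669, 0.743, -0.0]
force: [0.3, -0.5, -1.6]
width: 0.0308
```

Emit:
{"fn": "jog_arm", "kwargs": {"steps": [[[0,0,0.05],0,20],[[0,0,0.05],0,20],[[0,0,0.03],0,20],[[0,0,0.02],0,20],[[0,0,0],0,20]]}}

```text
time_s: 9.9
tool_pos: [0.5213, 0.0477, 0.0638]
eef_rot: [-0.0, 0.669, 0.743, -0.0]
force: [-0.6, -0.2, -1.5]
width: 0.0306
```

Emit:
{"fn": "jog_arm", "kwargs": {"steps": [[[0,0,0.02],0,20],[[0,0,0.015],0,20],[[0,0,0],0,20]]}}

```text
time_s: 10.28
tool_pos: [0.5215, 0.0477, 0.0636]
eef_rot: [-0.0, 0.669, 0.743, -0.0]
force: [-7.5, -0.1, 12.6]
width: 0.0305
```

Seated: the push meets 12.6 N and the height matches the floor. I'll relax the push, let go and rise.

Emit:
{"fn": "jog_arm", "kwargs": {"steps": [[[0,0,-0.02],0,20],[[0,0,0],0,50],[[0,0,0],0,65],[[0,0,0],0,65],[[0,0,0],0,65],[[0,0,-0.2],0,65],[[0,0,-0.4],0,65],[[0,0,-0.8],0,65],[[0,0,-0.8],0,65],[[0,0,0],0,65]]}}

```text
time_s: 11.52
tool_pos: [0.5246, 0.0473, 0.2009]
eef_rot: [0.004, 0.669, 0.743, 0.003]
force: [0.7, 0.2, 0.5]
width: 0.0555
```

Emit:
{"fn": "jog_arm", "kwargs": {"steps": [[[-0.4,0,-0.5],0.18,65],[[-0.4,0,-0.5],0.18,65],[[0,0,0],0.18,65],[[0,0,0],0.18,65],[[0,0,0],0.18,65],[[0,0,0],0.18,65],[[0,0,0],0.18,65],[[0,0,0],0.18,65],[[0,0,0],0.13,65],[[0,0,0],0,65]]}}

```text
time_s: 12.78
tool_pos: [0.5217, -0.0, 0.2545]
eef_rot: [-0.0, 0.999, 0.054, -0.0]
force: [-0.6, -0.3, -0.7]
width: 0.0554
```

Run:
```python
from h import *
p=[.5157,.1055]; yaw=.105; go([*p,.105],yaw)
cur=packcurves(p,yaw)+[(ring(pt(p,yaw,-.058),.016,.091),(0,255,0))]
out=[]
for n in("scene","top"):
    c=camera(n); l,o=crop(c,proj(c,[*p[:2],.07])[0],cur,4,100,110);r,o=crop(c,proj(c,[*p[:2],.07])[0],[],4,100,110) 
    out+=[l if n=="top" else np.hstack([r])]; 
    if n=="scene": cv2.imwrite("pics/sc_ov.png",l)
cv2.imwrite("pics/ov3.png",np.hstack(out))
```

```text
t 12.78 tcp [ 0.5217 -0.      0.2545] alpha 0.107 zax [-9.e-04  2.e-04 -1.e+00] F [-0.6 -0.3 -0.7] w 0.0554
shift units [ 0.091 -1.758  2.493] turn 0.002
```

View pics/ov3.png

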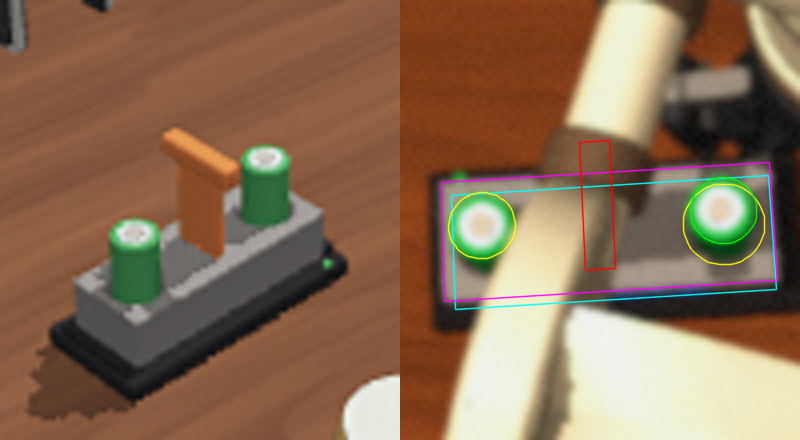

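The cell stands seated at the same height as the fixed one, and the pack has not moved. Now the handle.

Emit:
{"fn": "jog_arm", "kwargs": {"steps": [[[0.03,-0.5,0],0,65],[[0.03,-0.7,0],0,65],[[0.031,-0.558,0],0,65],[[0,0,0.4],0,65],[[0,0,0.6],0,65],[[0,0,0.6],0,65],[[0,0,0.5],0,65],[[0,0,0.3],0,65],[[0,0,0.15],0,65],[[0,0,0],0,65]]}}

```text
time_s: 14.12
tool_pos: [0.5165, 0.1054, 0.1021]
eef_rot: [-0.0, 0.999, 0.053, 0.0]
force: [-0.2, 0.6, -0.3]
width: 0.0557
```

Emit:
{"fn": "jog_arm", "kwargs": {"newtons": 70, "steps": [[[0,0,0],0,50],[[0,0,0],0,40],[[0,0,0],0,30],[[0,0,0],0,22],[[0,0,0],0,15],[[0,0,0],0,5],[[0,0,0],0,5],[[0,0,0],0,5],[[0,0,0],0,5]]}}

```text
time_s: 15.25
tool_pos: [0.5165, 0.1053, 0.1023]
eef_rot: [0.0, 0.999, 0.053, 0.0]
force: [-2.1, 0.1, 4.7]
width: 0.0129
```

Run:
```python
from h import *
st(); c=camera("scene"); l,o=crop(c,(330,220),[],5,120,100); cv2.imwrite("pics/h1.png",l)
```

```text
t 15.25 tcp [0.5165 0.1053 0.1023] alpha 0.106 zax [ 1.e-04 -1.e-04 -1.e+00] F [-2.1  0.1  4.7] w 0.0129
```

View pics/h1.png

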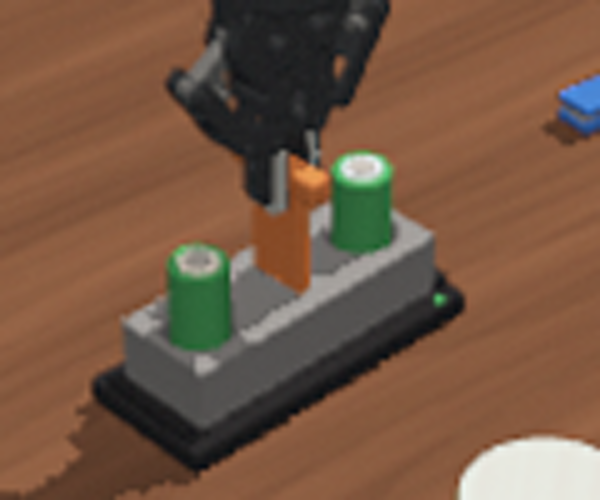

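The gripper holds the bar across its width (opening 13 mm). I'll lift 100 mm gently.

Emit:
{"fn": "jog_arm", "kwargs": {"newtons": 80, "steps": [[[0,0,-0.05],0,5],[[0,0,-0.12],0,5],[[0,0,-0.2],0,5],[[0,0,-0.27],0,5],[[0,0,-0.3],0,5],[[0,0,-0.27],0,5],[[0,0,-0.22],0,5],[[0,0,-0.14],0,5],[[0,0,-0.08],0,5],[[0,0,-0.04],0,5]]}}

```text
time_s: 16.55
tool_pos: [0.5162, 0.1054, 0.2033]
eef_rot: [-0.0, 0.999, 0.053, -0.0]
force: [0.9, 0.2, -4.8]
width: 0.0122
```

Emit:
{"fn": "jog_arm", "kwargs": {"steps": [[[0,0,0],0,5],[[0,0,0],0,5]]}}

```text
time_s: 16.8
tool_pos: [0.516, 0.1054, 0.2029]
eef_rot: [-0.0, 0.999, 0.053, -0.001]
force: [-0.0, -0.1, -5.2]
width: 0.0123
```

Run:
```python
from h import *
s,M,a=st(); t=s["tool_pos"]; p=[t[0],t[1]]; dz=.015+t[2]-.1023; c=camera("scene"); k=proj(c,[*p,dz+.04])[0]
l,o=crop(c,k,packcurves(p,a,dz),5,80,100);r,o=crop(c,k,[],5,80,100); cv2.imwrite("pics/l1.png",np.hstack([l,r]))
```

```text
t 16.80 tcp [0.516  0.1054 0.2029] alpha 0.106 zax [-1.1e-03  1.0e-04 -1.0e+00] F [-0.  -0.1 -5.2] w 0.0123
```

View pics/l1.png

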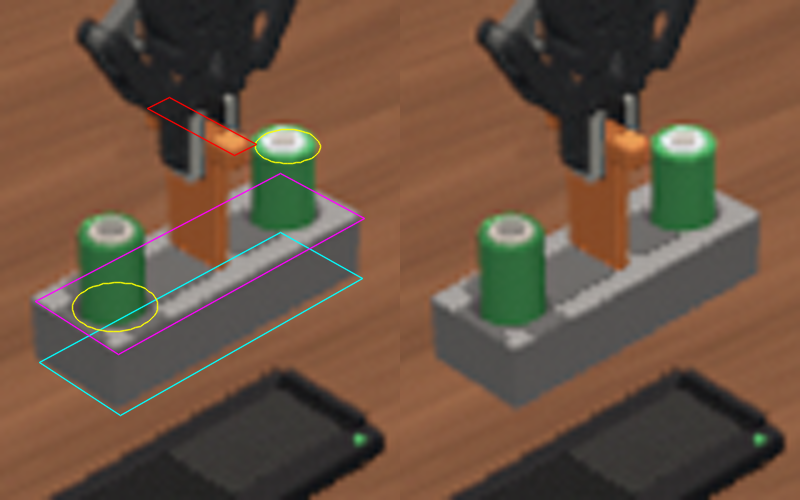

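The pack hangs level, parallel to its model, with both cells in and the dock empty below. Weight is about 5 N, as expected. Now I'll hold for over 2 s.

Emit:
{"fn": "jog_arm", "kwargs": {"steps": [[[0,0,0],0,5],[[0,0,0],0,5],[[0,0,0],0,5],[[0,0,0],0,5],[[0,0,0],0,5],[[0,0,0],0,5],[[0,0,0],0,5],[[0,0,0],0,5],[[0,0,0],0,5],[[0,0,0],0,5]]}}

```text
time_s: 18.1
tool_pos: [0.5163, 0.1054, 0.2034]
eef_rot: [-0.0, 0.999, 0.053, 0.0]
force: [0.6, 0.5, -5.4]
width: 0.0124
```

Emit:
{"fn": "jog_arm", "kwargs": {"steps": [[[0,0,0],0,5],[[0,0,0],0,5],[[0,0,0],0,5],[[0,0,0],0,5],[[0,0,0],0,5],[[0,0,0],0,5],[[0,0,0],0,5],[[0,0,0],0,5],[[0,0,0],0,5],[[0,0,0],0,5]]}}

```text
time_s: 19.35
tool_pos: [0.5164, 0.1054, 0.2034]
eef_rot: [0.0, 0.999, 0.053, 0.0]
force: [-0.3, -0.3, -4.6]
width: 0.0126
```

Run:
```python
from h import *
import glob
s,M,a=st()
a=cv2.imread("pics/l1.png")[:,400:]
c=camera("scene"); k=proj(c,[s["tool_pos"][0],s["tool_pos"][1],.1556])[0]
r,o=crop(c,k,[],5,80,100); cv2.imwrite("pics/l2.png",r); print("change",cv2.absdiff(a,r).mean())
close_job()
```

```text
t 19.35 tcp [0.5164 0.1054 0.2034] alpha 0.106 zax [ 0. -0. -1.] F [-0.3 -0.3 -4.6] w 0.0126
change 1.4509983333333334
the job is handed in; nothing more can be done
```

The job is done and handed in at about 19.4 s. The rightmost green cell is fully home in the pack's empty socket and released. The arm is still holding the pack by its handle, about 101 mm above the dock.

- **Insertion:** the cell met the socket floor at the expected height with a push of about 13 N. After I let go, it stood at the same height as the fixed cell.
- **Hold:** the pack was held level for about 2.5 s. The tool moved less than 1 mm and the grip did not change. The load was about 5 N, which fits the pack with both cells. A picture taken at the end of the hold barely differed from the one at its start.
- **Not checked:** I took no final picture of the rest of the bench. The only contact forces I saw came from gripping, inserting and lifting, so nothing suggests the red cell or anything else was touched.
- **Disagreement:** my first estimate of the pack's position was about 2–3 mm off. I corrected it from the pictures before inserting the cell; no check failed after that.

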